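# Shut off the range at the interlocked lever bank

### The job

Shut off the gas range for the night at the lever bank in the drawer: throw all three levers over, away from you, until each is fully home. They are interlocked, so some are blocked until a neighbour is home, and nothing shows which: feel each one gently, never force it with more than 15 N, and come back to a blocked one later. Leave the other things in the drawer where they are.

Things in the scene. Friction and masses are not known exactly. Their poses are not given: they have to be found in the camera images.
- bank: aluminium gas lever bank, fixed in the drawer: block 120 (x) x 270 (y) x 80 (z) mm on a foot plate 150 x 300 x 6 mm. Origin: centre of its underside, 12 mm above the worktop; x points away from the robot, the way the levers are thrown, y left, z up; yaw up to 0.25 rad. Three alike levers stand in slots in its top at y = +75 (left), 0 (middle), -75 mm (right), pivots along y at x = 0, z = 40 mm
- bank_top (a point): centre of the bank's top face, 80 mm above its underside. Inside, each two neighbouring levers share a hidden catch: one of the two (drawn anew each time, not visible) is blocked until the other is fully home, so at least one lever not yet home is always free. Pressing any lever or the bank with more than 15 N counts as forcing
- lever_left (a joint): angle of the left lever: about 0 as found, leaning 0.5 rad to the bank's -x (robot's side); 0.5 upright; from 1.0 on, leaning to +x, it presses into a sprung end buffer (about 1 N per mm) and, let go, rests at about 1.05. Fully home is above 0.95. Elsewhere it stays put. Free, it swings with a steady 1 to 3 N; blocked, it stops after up to 0.1 rad, then yields as a spring, 0.8 to 2.5 N per mm
- lever_left_tip (a point): top end of the left lever's black pear-shaped grip (19 to 21 mm thick, the upper 50 mm of the lever; below it a steel bar 6 x 10 mm), 100 mm from the lever's pivot; z points along the lever, x the way it is thrown
- lever_middle (a joint): angle of the middle lever: about 0 as found, leaning 0.5 rad to the bank's -x (robot's side); 0.5 upright; from 1.0 on, leaning to +x, it presses into a sprung end buffer (about 1 N per mm) and, let go, rests at about 1.05. Fully home is above 0.95. Elsewhere it stays put. Feels as told for the left lever
- lever_middle_tip (a point): top end of the middle lever's black pear-shaped grip (19 to 21 mm thick, the upper 50 mm of the lever; below it a steel bar 6 x 10 mm), 100 mm from the lever's pivot; z points along the lever, x the way it is thrown
- lever_right (a joint): angle of the right lever: about 0 as found, leaning 0.5 rad to the bank's -x (robot's side); 0.5 upright; from 1.0 on, leaning to +x, it presses into a sprung end buffer (about 1 N per mm) and, let go, rests at about 1.05. Fully home is above 0.95. Elsewhere it stays put. Feels as told for the left lever
- lever_right_tip (a point): top end of the right lever's black pear-shaped grip (19 to 21 mm thick, the upper 50 mm of the lever; below it a steel bar 6 x 10 mm), 100 mm from the lever's pivot; z points along the lever, x the way it is thrown
- pot: steel pot, 124 mm across, 85 mm tall, with a thermometer probe clipped to its rim, whose round head reaches 129 mm; loose bystander at the drawer's left side. Origin at the centre of its underside
- mold: orange silicone honeycomb mold, 140 x 130 x 15 mm; loose bystander at the drawer's right side. Origin at the centre of its underside
- soap_dish: white ceramic soap dish shaped like a leaf, 125 x 75 x 17 mm; loose bystander close in front of the lever bank (robot's side). Origin at the centre of its underside
- acrylic_box: clear acrylic open box, 80 x 110 x 50 mm; loose bystander close behind the lever bank. Origin at the centre of its underside
- spoon: wooden spoon, 170 mm long, lying flat; loose bystander at the drawer's front right. Origin at the centre of its underside
- jar: small lidded jar, 52 mm across, 75 mm tall; loose bystander at the drawer's rear left. Origin at the centre of its underside
- shaker: steel salt shaker, 38 mm across, 66 mm tall; loose bystander at the drawer's front left. Origin at the centre of its underside

How it is judged:
By the outcome, as a careful person would: the job done as asked, in the order asked, and still so for the second after the job is handed in, with the robot touching nothing.
It also fails if it takes over 67 s, if anything falls off the work surface, if the arm or the gripper's body presses on something with over 40 N, if the wrist force passes 120 N, or if a joint passes its speed limit or range.

### The arm

A 6-joint arm with a two-finger parallel gripper is mounted at the origin on the work surface. World frame = base frame: x ahead of the robot, y to its left, z up, the work surface at z = 0. Lengths are in mm, angles in rad, forces in N, time in s.
With the tool pointing down it reaches from about 275 to 750 mm from the base axis. Payload 10.2 kg.
Tool frame: the origin (TCP) lies at the very end of the fingers, on their centre line; the grasp point (between the pads) lies 19 mm behind it; z points along the fingers, y is the line along which they close (so a half turn about z gives the same grasp; the last joint's range is limited). The gripper opens to 85 mm and grips with 20 to 120 N. Pads are 22 mm wide; open, the fingers measure 114 mm over their backs; the gripper's body (76 mm by 85 mm) begins 54 mm behind the grasp point. The pads swing forward as they close: fully open they stand 13 mm farther back than shut.
Start: joints at [1.079, 0.313, 1.498, -0, 1.331, -0.223], TCP at [139.439, 506.15, 231.294] pointing down, gripper open.
Joint ranges: [-2.94, 2.94], [-0.97, 2.17], [0.19, 2.56], [-1.23, 4.37], [0.02, 3.11], [-2.88, 2.88]. Speed limits (rad/s): [2.39, 2.39, 3.01, 3.14, 3.14, 3.14].

### API

Orientations are given as a unit quaternion [w, x, y, z].
In Python, from rig import * gives the robot as it stands. The module is installed in compiled form; this text tells all that it offers.
- The arm moves only by the shell command python3 -m crank 'ROWS' [FORCE]. ROWS is JSON, a list that holds one entry, the list of rows, each a list of 7 numbers: the shift along the tool's x, y, z in units of 25 mm (1.0 is 25 mm), then the turn, a rotation vector about the tool's x, y, z in units of 8 degrees (1.0 is 8 degrees), then the finger opening in mm, from 0 to 85.4. A call has exactly 8 rows; each row shifts and turns the commanded pose from where the row before left it, along the tool's axes as they then stand; what a row does not reach is not made up. A row lasts 1/10 s, in which the tool goes at most 50 mm and 8.59 degrees, less where a joint would pass 70% of its speed; a pose out of reach is approached as far as the arm can. A call is refused whole if a number of a shift passes 1 or a number of a turn 1, either way. A call with a gripper value outside its range is refused whole. The fingers move at their own pace and stop on an object; FORCE is the grip in N (left out, the last holds). Time passes only in rows, so rows that do not move let the fingers close, or fill a call up. It gives the time, the measured TCP pose, the force, the opening and the grip force at its end, in the units of the state.
- sense(): the state, without advancing time (a new reading comes with each control period).
- capture(name): name is "side" or "top"; returns the picture (384x512x3 uint8, blue, green, red); there is no depth.
- camera_model(name): a dict with "fx", "fy", "cx", "cy" (pixels), "k1" (the pictures are not rectified: a ray, as slopes to the right and down, at radius r is drawn at 1 + k1 r^2 times it, then the intrinsics apply), "world_from_camera" (4x4, takes a point from camera to world coordinates). Camera axes: x right, y up, looking along -z (the intrinsics and any distortion apply to the point x, -y, -z); pixel columns grow to the right and rows downward; lengths in mm; the calibration is good to about 2 mm. A picture is of the moment at which its call begins. camera_model takes no time and is no camera call.
- finish_job(): hands the job in; it is judged then, once.
The state is a dict: "time_s": time; "joints": joint angles; "dq": joint speeds; "tau": joint torques, N m; "eef_pos": TCP position; "ee_rot": TCP orientation; "force": force on the tool from outside, world axes, zero at the start; "wrist_torque": the same for the moment, N m; "grip_width": opening from 0.0 (shut) to 1.0 (fully open); "grip_force": force on a finger pad.
Only numpy, scipy, OpenCV 4.12 (cv2) and the standard library are available. Lean on these libraries where they do the work, as an engineer would, in place of code of your own. Each camera call takes 0.05 s, during which the arm holds its last target. There are 200 camera calls.

## Working session

There is one attempt and no reset: what is moved stays moved. The work goes in short steps, Python scripts to look and compute and a shell command to move; the robot and the scene stay as the last step left them, time stands still between calls to the robot, and variables do not carry over. Pictures are saved under pics/ and viewed, at most 10 in all, crops included, and the job is handed in when it is done.

```bash
mkdir -p pics; python3 - <<'E'
from rig import *
import cv2,numpy as np
s=sense();print({k:np.round(s[k],3) for k in s})
for n in("top","side"):
    cv2.imwrite(f"pics/{n}0.png",capture(n));m=camera_model(n);print(n,{k:(np.round(v,3).tolist()) for k,v in m.items()})
E
```

```text
{'time_s': np.float64(0.0), 'joints': array([ 1.079,  0.313,  1.498, -0.   ,  1.331, -0.223]), 'dq': array([ 0.001,  0.   ,  0.   , -0.   ,  0.001,  0.   ]), 'tau': array([-2.0000e-03, -4.1227e+01, -2.5974e+01, -0.0000e+00,  4.0000e-03,
        0.0000e+00]), 'eef_pos': array([139.297, 505.903, 230.724]), 'ee_rot': array([-0.   ,  0.134,  0.991, -0.001]), 'force': array([ 1.12 , -0.152, -0.918]), 'wrist_torque': array([ 0.033,  0.007, -0.036]), 'grip_force': np.float64(0.0), 'grip_width': np.float64(1.0)}
top {'fx': 461.106, 'fy': 461.106, 'cx': 257.697, 'cy': 195.454, 'k1': 0.012, 'world_from_camera': [[-0.017, 0.981, -0.193, 355.168], [-1.0, -0.019, -0.004, 15.051], [-0.007, 0.193, 0.981, 1136.047], [0.0, 0.0, 0.0, 1.0]]}
side {'fx': 425.454, 'fy': 425.454, 'cx': 258.663, 'cy': 190.005, 'k1': -0.134, 'world_from_camera': [[0.979, 0.125, -0.158, 416.686], [-0.201, 0.525, -0.827, -841.741], [-0.021, 0.842, 0.539, 692.889], [0.0, 0.0, 0.0, 1.0]]}
```

View pics/top0.png

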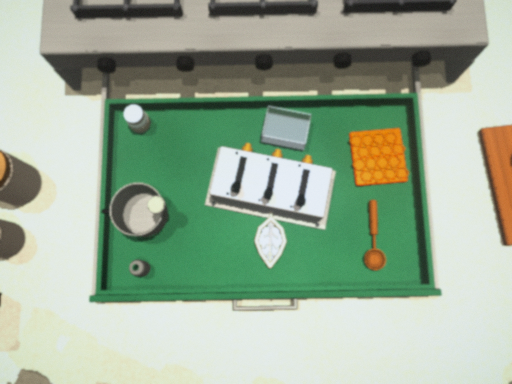

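View pics/side0.png

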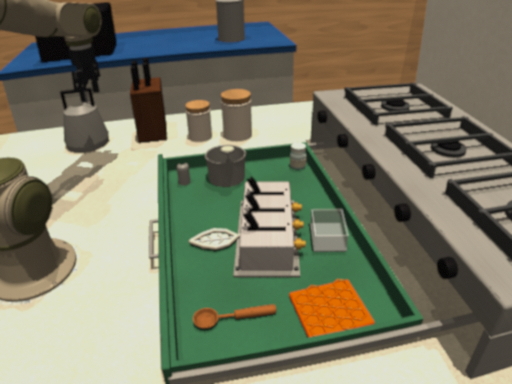

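The top view shows the bank around (271,187), with black grips whose ends are near (236,190), (268,197) and (301,203). The soap dish is at (270,242), the box at (287,127), and the pot at (138,210) with its probe. The side view agrees: all three levers lean toward the robot.

```bash
cat > h.py <<'E'
from rig import *
import cv2,numpy as np
def ray(n,u,v):
    m=camera_model(n);T=np.array(m["world_from_camera"])
    K=np.array([[m["fx"],0,m["cx"]],[0,m["fy"],m["cy"]],[0,0,1.]])
    a,b=cv2.undistortPoints(np.array([[[u,v]]],float),K,np.array([m["k1"],0,0,0]))[0,0]
    return T[:3,3],T[:3,:3]@np.array([a,-b,-1.])
def onz(n,u,v,z):
    o,d=ray(n,u,v);return o+d*(z-o[2])/d[2]
def proj(n,p):
    m=camera_model(n);T=np.linalg.inv(np.array(m["world_from_camera"]));c=T[:3,:3]@p+T[:3,3]
    a,b=c[0]/-c[2],-c[1]/-c[2];f=1+m["k1"]*(a*a+b*b);return m["cx"]+m["fx"]*a*f,m["cy"]+m["fy"]*b*f
def levers(im,thr=75):
    m=(im.max(2)<thr).astype(np.uint8);m[:150]=0;m[222:]=0;m[:,:222]=0;m[:,325:]=0
    n,l,st,c=cv2.connectedComponentsWithStats(m)
    return [np.argwhere(l==i)[:,::-1] for i in range(1,n) if st[i,4]>25]
E
python3 - <<'E'
from h import *
im=cv2.imread("pics/top0.png")
for p in sorted(levers(im),key=lambda p:p[:,0].mean()):
    e=p[p[:,1]>=p[:,1].max()-5].mean(0); t=p[p[:,1]<=p[:,1].min()+3].mean(0)
    print(len(p),p.min(0),p.max(0),e,onz("top",*e,137).round(1),t)
w=((im.min(2)>195)).astype(np.uint8);w[:130]=0;w[232:]=0;w[:,:195]=0;w[:,345:]=0
n,l,st,c=cv2.connectedComponentsWithStats(w);i=1+st[1:,4].argmax();q=np.argwhere(l==i)[:,::-1].astype(np.int32)
r=cv2.minAreaRect(q);print(r);
for b in cv2.boxPoints(r):print(b,onz("top",*b,92).round(1))
crop=cv2.resize(im[90:280,90:430],None,fx=2.3,fy=2.3,interpolation=cv2.INTER_CUBIC)
cv2.imwrite("pics/crop0.png",crop)
E
```

```text
142 [232 158] [244 192] [235.26470588 188.94117647] [567.   68.2 137. ] [242.38461538 159.61538462]
124 [265 165] [275 198] [267.45454545 195.21212121] [551.5  -2.8 137. ] [273.90909091 166.36363636]
125 [297 171] [307 205] [300.   202.25] [534.4 -74.  137. ] [305.3 172.8]
((271.5062255859375, 180.89834594726562), (117.67888641357422, 48.97285079956055), 11.633633613586426)
[208.93777 193.0166 ] [568.1 131.5  92. ]
[218.81326 145.0498 ] [683.1 108.5  92. ]
[334.07468 168.78009] [ 620.2 -160.1   92. ]
[324.1992  216.74689] [ 507.8 -132.1   92. ]
```

View pics/crop0.png

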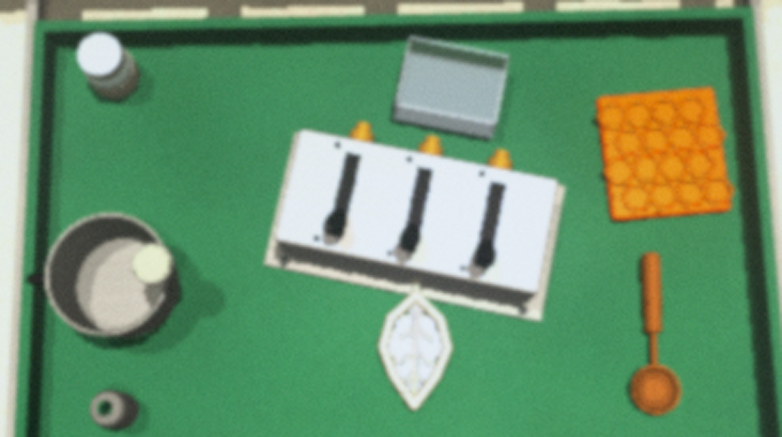

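Tips found: left (567,68), middle (551,-3), right (534,-74). That puts the yaw at about -0.23 and the bank centre at about (597,-13). The tool's axes nearly match the bank's already, and the throw direction is -tool x.

```bash
python3 -m crank '[[[-0.8,-0.5,0,0,0,-0.3,0],[-1,-0.7,0,0,0,0,0],[-1,-0.7,0,0,0,0,0],[-1,-0.7,0,0,0,0,0],[-1,-0.7,0,0,0,0,0],[-1,-0.7,0,0,0,0,0],[-1,-0.7,0,0,0,0,0],[-1,-0.7,0,0,0,0,0]]]'
python3 -m crank '[[[-1,-0.7,0,0,0,0,0],[-1,-0.7,0,0,0,0,0],[-1,-0.7,0,0,0,0,0],[-1,-0.7,0,0,0,0,0],[-1,-0.7,0,0,0,0,0],[-0.5,-0.7,0,0,0,0,0],[0,0,0,0,0,0,0],[0,0,0,0,0,0,0]]]'
cat > b.py <<'E'
from h import *
from scipy.spatial.transform import Rotation as R
s=sense();w=np.array(s["ee_rot"]);r=R.from_quat(np.r_[w[1:],w[0]]).as_matrix()
a=-.228;B=np.array([[np.cos(a),-np.sin(a),0],[np.sin(a),np.cos(a),0],[0,0,1]])
print("t",round(float(s["time_s"]),2),"bank",(B.T@(np.array(s["eef_pos"])-[597,-13,0])).round(1),"F",(B.T@np.array(s["force"])).round(2),"w",s["grip_width"],"toolx",(B.T@r[:,0]).round(3),"z",r[:,2].round(3))
E
python3 b.py
```

```text
time_s: 0.9
eef_pos: [298.9, 329.0, 231.1]
ee_rot: [-0.0, 0.113, 0.994, -0.0]
force: [0.0, 0.6, -0.2]
grip_width: -0.001
grip_force: 0.0
time_s: 1.7
eef_pos: [408.5, 196.9, 231.1]
ee_rot: [-0.0, 0.114, 0.994, 0.0]
force: [-0.6, -0.3, -0.7]
grip_width: 0.001
grip_force: 0.0
t 1.7 bank [-231.1  161.9  231.1] F [-0.53 -0.44 -0.71] w 0.0011814978778493495 toolx [-1.    -0.     0.001] z [-0.001  0.    -1.   ]
```

```bash
python3 -m crank '[[[-0.8,-0.7,0,0,0,0,0],[-0.8,-0.7,0.6,0,0,0,0],[-0.8,-0.7,0.8,0,0,0,0],[-0.8,-0.7,0.8,0,0,0,0],[-0.8,-0.68,0.8,0,0,0,0],[-0.8,0,0.8,0,0,0,0],[-0.64,0,0.96,0,0,0,0],[0,0,0,0,0,0,0]]]'; python3 b.py; python3 - <<'E'
from h import *
cv2.imwrite("pics/top1.png",cv2.resize(capture("top")[120:260,180:380],None,fx=2,fy=2))
cv2.imwrite("pics/side1.png",cv2.resize(capture("side")[150:290,170:370],None,fx=2,fy=2))
a=cv2.imread("pics/top1.png");b=cv2.imread("pics/side1.png");cv2.imwrite("pics/c1.png",np.hstack([a,b]))
E
```

```text
time_s: 2.5
eef_pos: [521.0, 82.1, 109.5]
ee_rot: [-0.002, 0.113, 0.994, -0.0]
force: [-0.8, -0.4, 0.7]
grip_width: -0.0
grip_force: 0.0
t 2.5 bank [-95.6  75.4 109.5] F [-0.74 -0.54  0.71] w -0.0004802033527428003 toolx [-1.    -0.001  0.005] z [-0.005  0.    -1.   ]
```

View pics/c1.png

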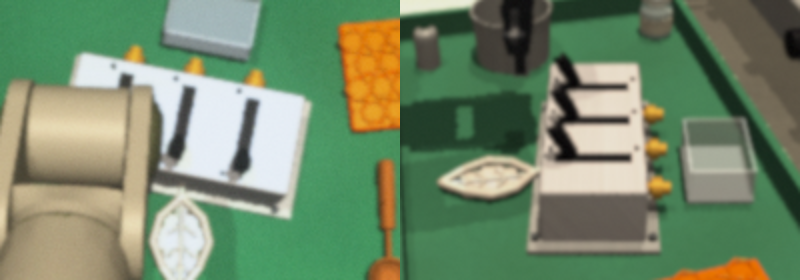

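The finger hangs behind the left lever, clear of the grip and of the pot. I'll approach and feel.

```bash
python3 -m crank '[[[-0.16,0,0,0,0,0,0],[-0.16,0,0,0,0,0,0],[-0.16,0,0,0,0,0,0],[-0.16,0,0,0,0,0,0],[-0.16,0,0,0,0,0,0],[0,0,0,0,0,0,0],[0,0,0,0,0,0,0],[0,0,0,0,0,0,0]]]' >/dev/null; python3 b.py; python3 -m crank '[[[-0.04,0,0,0,0,0,0],[-0.04,0,0,0,0,0,0],[-0.04,0,0,0,0,0,0],[-0.04,0,0,0,0,0,0],[0,0,0,0,0,0,0],[0,0,0,0,0,0,0],[0,0,0,0,0,0,0],[0,0,0,0,0,0,0]]]' >/dev/null; python3 b.py
```

```text
t 3.4 bank [-74.9  75.  112.2] F [ 0.08  0.34 -0.56] w 0.000804096895864037 toolx [-1.    -0.001  0.   ] z [-0.  0. -1.]
t 4.2 bank [-70.8  75.  112.3] F [-0.92  0.27 -0.07] w 0.0018997310239180346 toolx [-1.    -0.001 -0.   ] z [ 0. -0. -1.]
```

```bash
python3 -m crank '[[[-0.04,0,0,0,0,0,0],[-0.04,0,0,0,0,0,0],[-0.04,0,0,0,0,0,0],[-0.04,0,0,0,0,0,0],[0,0,0,0,0,0,0],[0,0,0,0,0,0,0],[0,0,0,0,0,0,0],[0,0,0,0,0,0,0]]]' >/dev/null; python3 b.py
```

```text
t 5.0 bank [-66.8  75.  112.3] F [ 0.75 -0.38 -0.25] w -0.002034562082634205 toolx [-1.    -0.001  0.   ] z [-0. -0. -1.]
```

```bash
cat >> b.py <<'E'
import sys
sys.exit(1 if np.linalg.norm(s["force"])>5.5 else 0)
E
python3 -m crank '[[[-0.04,0,0,0,0,0,0],[-0.04,0,0,0,0,0,0],[-0.04,0,0,0,0,0,0],[-0.04,0,0,0,0,0,0],[0,0,0,0,0,0,0],[0,0,0,0,0,0,0],[0,0,0,0,0,0,0],[0,0,0,0,0,0,0]]]' >/dev/null; python3 b.py && python3 -m crank '[[[-0.04,0,0,0,0,0,0],[-0.04,0,0,0,0,0,0],[-0.04,0,0,0,0,0,0],[-0.04,0,0,0,0,0,0],[0,0,0,0,0,0,0],[0,0,0,0,0,0,0],[0,0,0,0,0,0,0],[0,0,0,0,0,0,0]]]' >/dev/null&& python3 b.py && python3 -m crank '[[[-0.04,0,0,0,0,0,0],[-0.04,0,0,0,0,0,0],[-0.04,0,0,0,0,0,0],[-0.04,0,0,0,0,0,0],[0,0,0,0,0,0,0],[0,0,0,0,0,0,0],[0,0,0,0,0,0,0],[0,0,0,0,0,0,0]]]' >/dev/null&& python3 b.py 
```

```text
t 5.8 bank [-62.8  75.  112.3] F [-2.36 -0.16  2.3 ] w 0.0018362922283077182 toolx [-1.    -0.001 -0.   ] z [ 0. -0. -1.]
t 6.6 bank [-58.6  75.  112.3] F [-1.23  0.13  1.17] w -0.0012417261739111059 toolx [-1.    -0.001 -0.   ] z [ 0. -0. -1.]
t 7.4 bank [-54.7  75.  112.3] F [-0.83  0.08  0.83] w -0.0010503012325086276 toolx [-1.    -0.001 -0.   ] z [ 0. -0. -1.]
```

```bash
python3 -m crank '[[[-0.04,0,0,0,0,0,0],[-0.04,0,0,0,0,0,0],[-0.04,0,0,0,0,0,0],[-0.04,0,0,0,0,0,0],[0,0,0,0,0,0,0],[0,0,0,0,0,0,0],[0,0,0,0,0,0,0],[0,0,0,0,0,0,0]]]' >/dev/null; python3 b.py && python3 -m crank '[[[-0.04,0,0,0,0,0,0],[-0.04,0,0,0,0,0,0],[-0.04,0,0,0,0,0,0],[-0.04,0,0,0,0,0,0],[0,0,0,0,0,0,0],[0,0,0,0,0,0,0],[0,0,0,0,0,0,0],[0,0,0,0,0,0,0]]]' >/dev/null&& python3 b.py && python3 -m crank '[[[-0.04,0,0,0,0,0,0],[-0.04,0,0,0,0,0,0],[-0.04,0,0,0,0,0,0],[-0.04,0,0,0,0,0,0],[0,0,0,0,0,0,0],[0,0,0,0,0,0,0],[0,0,0,0,0,0,0],[0,0,0,0,0,0,0]]]' >/dev/null&& python3 b.py 
```

```text
t 8.2 bank [-50.7  75.  112.3] F [-1.35  0.01  0.65] w 0.0018881512856894675 toolx [-1.    -0.001 -0.   ] z [ 0. -0. -1.]
t 9.0 bank [-46.7  75.  112.3] F [-1.26 -0.84 -0.13] w -0.005459385319007566 toolx [-1.    -0.001 -0.   ] z [ 0. -0. -1.]
t 9.8 bank [-42.7  75.  112.3] F [-0.75 -1.17  0.09] w -0.00048032081478543954 toolx [-1.    -0.001 -0.   ] z [ 0. -0. -1.]
```

The left lever is free, so I'll swing it on.

```bash
python3 -m crank '[[[-0.2,0,0,0,0,0,0],[-0.2,0,0,0,0,0,0],[-0.2,0,0,0,0,0,0],[-0.2,0,0,0,0,0,0],[-0.2,0,0,0,0,0,0],[-0.2,0,0,0,0,0,0],[-0.2,0,0,0,0,0,0],[-0.2,0,0,0,0,0,0]]]' >/dev/null; python3 b.py && python3 -m crank '[[[-0.08,0,0,0,0,0,0],[-0.08,0,0,0,0,0,0],[-0.08,0,0,0,0,0,0],[-0.08,0,0,0,0,0,0],[0,0,0,0,0,0,0],[0,0,0,0,0,0,0],[0,0,0,0,0,0,0],[0,0,0,0,0,0,0]]]' >/dev/null&& python3 b.py && python3 -m crank '[[[-0.04,0,0,0,0,0,0],[-0.04,0,0,0,0,0,0],[-0.04,0,0,0,0,0,0],[-0.04,0,0,0,0,0,0],[0,0,0,0,0,0,0],[0,0,0,0,0,0,0],[0,0,0,0,0,0,0],[0,0,0,0,0,0,0]]]' >/dev/null&& python3 b.py 
```

```text
t 10.6 bank [ -2.6  75.  112. ] F [-3.49 -0.37 -0.93] w 0.0030313320848354398 toolx [-1.    -0.001  0.001] z [-0.001  0.    -1.   ]
t 11.4 bank [  5.4  75.1 112.5] F [-0.33 -0.52 -0.43] w 0.00021943754653888913 toolx [-1.    -0.001 -0.001] z [ 0.001 -0.    -1.   ]
t 12.2 bank [  9.3  75.1 112.4] F [-0.82 -0.34 -0.3 ] w 0.0033203393497088863 toolx [-1.    -0.001 -0.   ] z [ 0. -0. -1.]
```

```bash
python3 -m crank '[[[-0.04,0,0,0,0,0,0],[-0.04,0,0,0,0,0,0],[-0.04,0,0,0,0,0,0],[-0.04,0,0,0,0,0,0],[0,0,0,0,0,0,0],[0,0,0,0,0,0,0],[0,0,0,0,0,0,0],[0,0,0,0,0,0,0]]]' >/dev/null; python3 b.py && python3 -m crank '[[[-0.04,0,0,0,0,0,0],[-0.04,0,0,0,0,0,0],[-0.04,0,0,0,0,0,0],[-0.04,0,0,0,0,0,0],[0,0,0,0,0,0,0],[0,0,0,0,0,0,0],[0,0,0,0,0,0,0],[0,0,0,0,0,0,0]]]' >/dev/null&& python3 b.py && python3 -m crank '[[[-0.04,0,0,0,0,0,0],[-0.04,0,0,0,0,0,0],[-0.04,0,0,0,0,0,0],[-0.04,0,0,0,0,0,0],[0,0,0,0,0,0,0],[0,0,0,0,0,0,0],[0,0,0,0,0,0,0],[0,0,0,0,0,0,0]]]' >/dev/null&& python3 b.py 
```

```text
t 13.0 bank [ 13.1  75.1 112.2] F [-4.09 -1.14 -1.16] w -0.0017164393067460374 toolx [-1.    -0.001  0.   ] z [-0.  0. -1.]
t 13.8 bank [ 16.4  75.1 111.9] F [-7.71 -0.71 -1.34] w 0.004054454683726548 toolx [-1.    -0.001  0.003] z [-0.003  0.    -1.   ]
```

The left lever is in its buffer. I'll back out and move to the middle lever.

```bash
python3 -m crank '[[[0.6,0,0,0,0,0,0],[1,0,0,0,0,0,0],[1,0,0,0,0,0,0],[1,0,0,0,0,0,0],[0.6,0,0,0,0,0,0],[0,-1,0,0,0,0,0],[0,-1,0,0,0,0,0],[0,-1,0,0,0,0,0]]]' >/dev/null; python3 - <<'E'
from h import *
cv2.imwrite("pics/side2.png",cv2.resize(capture("side")[150:290,170:370],None,fx=3,fy=3))
E
python3 b.py;
```

```text
t 14.65 bank [-86.3  -3.8 113. ] F [ 1.17 -3.49 -0.4 ] w -0.001033586746273517 toolx [-1.     0.001 -0.004] z [ 0.003 -0.002 -1.   ]
```

View pics/side2.png

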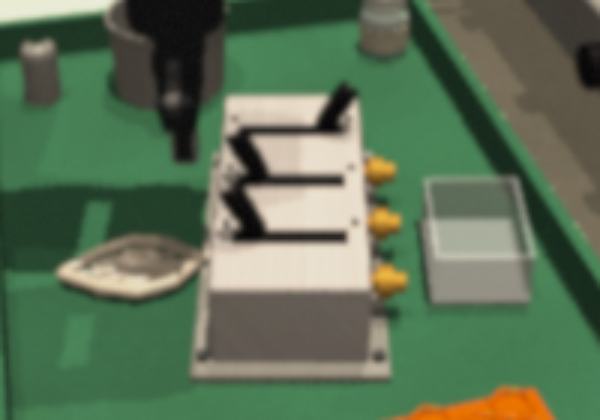

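The left lever now leans away (grip at 340,105 in the crop), and the other two are untouched. Next I'll feel the middle one.

```bash
python3 -m crank '[[[0,0,0,0,0,0,0],[-0.18,0,0,0,0,0,0],[-0.18,0,0,0,0,0,0],[-0.18,0,0,0,0,0,0],[-0.18,0,0,0,0,0,0],[0,0,0,0,0,0,0],[0,0,0,0,0,0,0],[0,0,0,0,0,0,0]]]' >/dev/null; python3 b.py && python3 -m crank '[[[-0.04,0,0,0,0,0,0],[-0.04,0,0,0,0,0,0],[-0.04,0,0,0,0,0,0],[-0.04,0,0,0,0,0,0],[0,0,0,0,0,0,0],[0,0,0,0,0,0,0],[0,0,0,0,0,0,0],[0,0,0,0,0,0,0]]]' >/dev/null&& python3 b.py && python3 -m crank '[[[-0.04,0,0,0,0,0,0],[-0.04,0,0,0,0,0,0],[-0.04,0,0,0,0,0,0],[-0.04,0,0,0,0,0,0],[0,0,0,0,0,0,0],[0,0,0,0,0,0,0],[0,0,0,0,0,0,0],[0,0,0,0,0,0,0]]]' >/dev/null&& python3 b.py 
```

```text
t 15.45 bank [-6.980e+01  1.000e-01  1.122e+02] F [-0.04  0.94  0.55] w -0.00021500307292444113 toolx [-1.    -0.001  0.   ] z [-0.  0. -1.]
t 16.25 bank [-65.7   0.  112.3] F [0.27 0.66 0.35] w 0.0005297882507658085 toolx [-1.    -0.001 -0.   ] z [ 0. -0. -1.]
t 17.05 bank [-61.6   0.  112.3] F [-2.19 -0.33  1.78] w 0.0010332664375899963 toolx [-1.    -0.001 -0.   ] z [ 0. -0. -1.]
```

```bash
python3 -m crank '[[[-0.04,0,0,0,0,0,0],[-0.04,0,0,0,0,0,0],[-0.04,0,0,0,0,0,0],[-0.04,0,0,0,0,0,0],[0,0,0,0,0,0,0],[0,0,0,0,0,0,0],[0,0,0,0,0,0,0],[0,0,0,0,0,0,0]]]' >/dev/null; python3 b.py && python3 -m crank '[[[-0.04,0,0,0,0,0,0],[-0.04,0,0,0,0,0,0],[-0.04,0,0,0,0,0,0],[-0.04,0,0,0,0,0,0],[0,0,0,0,0,0,0],[0,0,0,0,0,0,0],[0,0,0,0,0,0,0],[0,0,0,0,0,0,0]]]' >/dev/null&& python3 b.py && python3 -m crank '[[[-0.04,0,0,0,0,0,0],[-0.04,0,0,0,0,0,0],[-0.04,0,0,0,0,0,0],[-0.04,0,0,0,0,0,0],[0,0,0,0,0,0,0],[0,0,0,0,0,0,0],[0,0,0,0,0,0,0],[0,0,0,0,0,0,0]]]' >/dev/null&& python3 b.py && python3 -m crank '[[[-0.04,0,0,0,0,0,0],[-0.04,0,0,0,0,0,0],[-0.04,0,0,0,0,0,0],[-0.04,0,0,0,0,0,0],[0,0,0,0,0,0,0],[0,0,0,0,0,0,0],[0,0,0,0,0,0,0],[0,0,0,0,0,0,0]]]' >/dev/null&& python3 b.py 
```

```text
t 17.85 bank [-57.6  -0.  112.3] F [-1.39 -0.09  0.56] w 0.002127386587273387 toolx [-1.    -0.001 -0.   ] z [ 0. -0. -1.]
t 18.65 bank [-53.6   0.  112.3] F [-1.64  0.51  0.67] w -0.0023855596390596153 toolx [-1.    -0.001 -0.   ] z [ 0. -0. -1.]
t 19.45 bank [-49.6   0.  112.3] F [-1.13  0.21 -0.39] w -0.0003952496372655474 toolx [-1.    -0.001 -0.   ] z [ 0. -0. -1.]
t 20.25 bank [-45.6   0.  112.3] F [-1.47 -0.77  0.97] w 0.0036561814418440116 toolx [-1.    -0.001 -0.   ] z [ 0. -0. -1.]
```

The middle lever is free too.

```bash
python3 -m crank '[[[-0.1,0,0,0,0,0,0],[-0.2,0,0,0,0,0,0],[-0.2,0,0,0,0,0,0],[-0.25,0,0,0,0,0,0],[-0.25,0,0,0,0,0,0],[-0.25,0,0,0,0,0,0],[-0.25,0,0,0,0,0,0],[-0.2,0,0,0,0,0,0]]]' >/dev/null; python3 b.py && python3 -m crank '[[[-0.1,0,0,0,0,0,0],[-0.1,0,0,0,0,0,0],[-0.1,0,0,0,0,0,0],[-0.08,0,0,0,0,0,0],[0,0,0,0,0,0,0],[0,0,0,0,0,0,0],[0,0,0,0,0,0,0],[0,0,0,0,0,0,0]]]' >/dev/null&& python3 b.py && python3 -m crank '[[[-0.04,0,0,0,0,0,0],[-0.04,0,0,0,0,0,0],[-0.04,0,0,0,0,0,0],[-0.04,0,0,0,0,0,0],[0,0,0,0,0,0,0],[0,0,0,0,0,0,0],[0,0,0,0,0,0,0],[0,0,0,0,0,0,0]]]' >/dev/null&& python3 b.py && python3 -m crank '[[[-0.04,0,0,0,0,0,0],[-0.04,0,0,0,0,0,0],[-0.04,0,0,0,0,0,0],[-0.04,0,0,0,0,0,0],[0,0,0,0,0,0,0],[0,0,0,0,0,0,0],[0,0,0,0,0,0,0],[0,0,0,0,0,0,0]]]' >/dev/null&& python3 b.py
```

```text
t 21.05 bank [-2.800e+00  1.000e-01  1.119e+02] F [-2.41  1.01 -1.53] w 0.0003759359397557313 toolx [-1.    -0.001  0.001] z [-0.001  0.    -1.   ]
t 21.85 bank [6.500e+00 1.000e-01 1.125e+02] F [-0.71 -0.66 -0.3 ] w -0.00044708728626470463 toolx [-1.    -0.001 -0.001] z [ 0.001 -0.    -1.   ]
t 22.65 bank [1.040e+01 1.000e-01 1.124e+02] F [-0.54  0.1   0.3 ] w -0.001102457838479804 toolx [-1.    -0.001 -0.   ] z [ 0. -0. -1.]
t 23.45 bank [1.380e+01 1.000e-01 1.119e+02] F [-5.83 -0.52 -1.54] w 0.0008706332839583125 toolx [-1.    -0.001  0.002] z [-0.002  0.    -1.   ]
```

```bash
python3 -m crank '[[[-0.04,0,0,0,0,0,0],[-0.04,0,0,0,0,0,0],[-0.03,0,0,0,0,0,0],[0,0,0,0,0,0,0],[0,0,0,0,0,0,0],[0,0,0,0,0,0,0],[0,0,0,0,0,0,0],[0,0,0,0,0,0,0]]]' >/dev/null; python3 b.py; python3 -m crank '[[[0.6,0,0,0,0,0,0],[1,0,0,0,0,0,0],[1,0,0,0,0,0,0],[1,0,0,0,0,0,0],[0.6,0,0,0,0,0,0],[0,-1,0,0,0,0,0],[0,-1,0,0,0,0,0],[0,-1,0,0,0,0,0]]]' >/dev/null; python3 b.py
python3 -m crank '[[[0,0,0,0,0,0,0],[-0.18,0,0,0,0,0,0],[-0.18,0,0,0,0,0,0],[-0.18,0,0,0,0,0,0],[-0.18,0,0,0,0,0,0],[0,0,0,0,0,0,0],[0,0,0,0,0,0,0],[0,0,0,0,0,0,0]]]' >/dev/null; python3 b.py && python3 -m crank '[[[-0.04,0,0,0,0,0,0],[-0.04,0,0,0,0,0,0],[-0.04,0,0,0,0,0,0],[-0.04,0,0,0,0,0,0],[0,0,0,0,0,0,0],[0,0,0,0,0,0,0],[0,0,0,0,0,0,0],[0,0,0,0,0,0,0]]]' >/dev/null&& python3 b.py && python3 -m crank '[[[-0.04,0,0,0,0,0,0],[-0.04,0,0,0,0,0,0],[-0.04,0,0,0,0,0,0],[-0.04,0,0,0,0,0,0],[0,0,0,0,0,0,0],[0,0,0,0,0,0,0],[0,0,0,0,0,0,0],[0,0,0,0,0,0,0]]]' >/dev/null&& python3 b.py
```

```text
t 24.25 bank [1.570e+01 1.000e-01 1.115e+02] F [-8.65 -1.2  -2.16] w 0.0006155369005356673 toolx [-1.    -0.001  0.004] z [-0.004  0.001 -1.   ]
t 25.05 bank [-87.  -75.9 112.9] F [-0.02 -0.37  0.78] w 0.0013534127189431277 toolx [-1.    -0.002 -0.003] z [ 0.003 -0.001 -1.   ]
t 25.85 bank [-70.  -74.9 112.2] F [-0.84  0.91 -0.12] w 0.00025571583294359306 toolx [-1.    -0.001  0.   ] z [-0.  0. -1.]
t 26.65 bank [-65.9 -75.  112.3] F [-0.06 -0.18 -0.21] w -0.0003204957658370505 toolx [-1.    -0.001  0.   ] z [-0.  0. -1.]
t 27.45 bank [-61.8 -75.  112.3] F [-2.15  0.11  1.41] w -0.0012231330574679832 toolx [-1.    -0.001 -0.   ] z [ 0. -0. -1.]
```

```bash
python3 -m crank '[[[-0.04,0,0,0,0,0,0],[-0.04,0,0,0,0,0,0],[-0.04,0,0,0,0,0,0],[-0.04,0,0,0,0,0,0],[0,0,0,0,0,0,0],[0,0,0,0,0,0,0],[0,0,0,0,0,0,0],[0,0,0,0,0,0,0]]]' >/dev/null; python3 b.py && python3 -m crank '[[[-0.04,0,0,0,0,0,0],[-0.04,0,0,0,0,0,0],[-0.04,0,0,0,0,0,0],[-0.04,0,0,0,0,0,0],[0,0,0,0,0,0,0],[0,0,0,0,0,0,0],[0,0,0,0,0,0,0],[0,0,0,0,0,0,0]]]' >/dev/null&& python3 b.py && python3 -m crank '[[[-0.04,0,0,0,0,0,0],[-0.04,0,0,0,0,0,0],[-0.04,0,0,0,0,0,0],[-0.04,0,0,0,0,0,0],[0,0,0,0,0,0,0],[0,0,0,0,0,0,0],[0,0,0,0,0,0,0],[0,0,0,0,0,0,0]]]' >/dev/null&& python3 b.py && python3 -m crank '[[[-0.04,0,0,0,0,0,0],[-0.04,0,0,0,0,0,0],[-0.04,0,0,0,0,0,0],[-0.04,0,0,0,0,0,0],[0,0,0,0,0,0,0],[0,0,0,0,0,0,0],[0,0,0,0,0,0,0],[0,0,0,0,0,0,0]]]' >/dev/null&& python3 b.py 
```

```text
t 28.25 bank [-57.7 -75.  112.3] F [-0.93 -0.75  0.48] w -0.0006302477482273176 toolx [-1.    -0.001 -0.   ] z [ 0. -0. -1.]
t 29.05 bank [-53.8 -75.  112.3] F [-1.95 -0.68  0.49] w 0.00024946366661518575 toolx [-1.    -0.001 -0.   ] z [ 0. -0. -1.]
t 29.85 bank [-49.7 -75.  112.3] F [-0.42  0.05  0.71] w -0.0011140573913958512 toolx [-1.    -0.001 -0.   ] z [ 0. -0. -1.]
t 30.65 bank [-45.8 -75.  112.3] F [-0.92  0.04  0.73] w -0.0012275407206092397 toolx [-1.    -0.001 -0.   ] z [ 0. -0. -1.]
```

The right lever is free as well.

```bash
python3 -m crank '[[[-0.1,0,0,0,0,0,0],[-0.2,0,0,0,0,0,0],[-0.2,0,0,0,0,0,0],[-0.25,0,0,0,0,0,0],[-0.25,0,0,0,0,0,0],[-0.25,0,0,0,0,0,0],[-0.25,0,0,0,0,0,0],[-0.2,0,0,0,0,0,0]]]' >/dev/null; python3 b.py && python3 -m crank '[[[-0.1,0,0,0,0,0,0],[-0.1,0,0,0,0,0,0],[-0.1,0,0,0,0,0,0],[-0.08,0,0,0,0,0,0],[0,0,0,0,0,0,0],[0,0,0,0,0,0,0],[0,0,0,0,0,0,0],[0,0,0,0,0,0,0]]]' >/dev/null&& python3 b.py && python3 -m crank '[[[-0.04,0,0,0,0,0,0],[-0.04,0,0,0,0,0,0],[-0.04,0,0,0,0,0,0],[-0.04,0,0,0,0,0,0],[0,0,0,0,0,0,0],[0,0,0,0,0,0,0],[0,0,0,0,0,0,0],[0,0,0,0,0,0,0]]]' >/dev/null&& python3 b.py && python3 -m crank '[[[-0.04,0,0,0,0,0,0],[-0.04,0,0,0,0,0,0],[-0.04,0,0,0,0,0,0],[-0.04,0,0,0,0,0,0],[0,0,0,0,0,0,0],[0,0,0,0,0,0,0],[0,0,0,0,0,0,0],[0,0,0,0,0,0,0]]]' >/dev/null&& python3 b.py
```

```text
t 31.45 bank [ -3.  -74.9 112. ] F [-2.38 -0.52 -1.1 ] w -0.000956795358215544 toolx [-1.    -0.001  0.001] z [-0.001  0.    -1.   ]
t 32.25 bank [  6.3 -74.9 112.5] F [-0.38 -0.14  0.08] w 0.0015038995700522074 toolx [-1.    -0.001 -0.001] z [ 0.001 -0.    -1.   ]
t 33.05 bank [ 10.3 -74.9 112.4] F [-0.34 -0.72 -0.81] w -0.004196702016596519 toolx [-1.    -0.001 -0.   ] z [ 0. -0. -1.]
t 33.85 bank [ 13.8 -74.9 112.1] F [-4.52  0.01 -0.66] w 0.0010083418353678923 toolx [-1.    -0.001  0.001] z [-0.001  0.    -1.   ]
```

Press a little deeper, then retreat toward the robot and up, and check.

```bash
python3 -m crank '[[[-0.04,0,0,0,0,0,0],[-0.04,0,0,0,0,0,0],[-0.04,0,0,0,0,0,0],[0,0,0,0,0,0,0],[0,0,0,0,0,0,0],[0,0,0,0,0,0,0],[0,0,0,0,0,0,0],[0,0,0,0,0,0,0]]]' >/dev/null; python3 b.py; python3 -m crank '[[[0.6,0,0,0,0,0,0],[1,0,0,0,0,0,0],[1,0,0,0,0,0,0],[1,0,0,0,0,0,0],[0.6,0,-0.6,0,0,0,0],[0.5,0,-1,0,0,0,0],[0.5,0,-1,0,0,0,0],[0.5,0,-1,0,0,0,0]]]' >/dev/null
python3 -m crank '[[[1,0,-1,0,0,0,0],[1,-1,-1,0,0,0,0],[0,-1,0,0,0,0,0],[0,-1,0,0,0,0,0],[0,-1,0,0,0,0,0],[0,-1,0,0,0,0,0],[0,0,0,0,0,0,0],[0,0,0,0,0,0,0]]]' >/dev/null; python3 b.py
python3 - <<'E'
from h import *
t=capture("top");s=capture("side")
cv2.imwrite("pics/c3.png",np.hstack([cv2.resize(t[90:290,90:430],(400,235)),cv2.resize(s[150:290,170:370],(400,235))]))
a=cv2.imread("pics/top0.png")
for p in levers(t): print(p.min(0),p.max(0))
for ang in (.95,1.05):
  for y in(75,0,-75):
    c,q=np.cos(-.228),np.sin(-.228);x=100*np.sin(ang-.5);P=np.array([597+c*x-q*y,-13+q*x+c*y,52+100*np.cos(ang-.5)]);print(ang,y,np.round(proj("top",P)),np.round(proj("side",P)))
E
```

```text
t 34.65 bank [ 16.3 -74.9 111.8] F [-7.69 -1.08 -0.5 ] w -0.0005971422713288337 toolx [-1.    -0.001  0.003] z [-0.003  0.001 -1.   ]
t 36.25 bank [-174.8 -200.3  252.7] F [0.3  0.55 0.41] w -0.0005513329750168294 toolx [-1.     0.    -0.002] z [ 0.002 -0.001 -1.   ]
[235 150] [246 190]
[271 155] [278 178]
[303 162] [311 182]
0.95 75 [243. 149.] [285. 176.]
0.95 0 [276. 156.] [286. 193.]
0.95 -75 [309. 163.] [287. 211.]
1.05 75 [244. 146.] [289. 178.]
1.05 0 [276. 153.] [290. 194.]
1.05 -75 [309. 160.] [291. 213.]
```

View pics/c3.png

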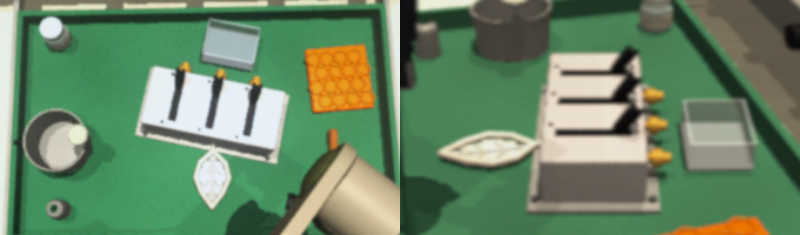

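All three levers lean away by the same amount, each was pressed into its buffer, and the bystanders look undisturbed. The gripper is clear.

```bash
python3 -c "
from rig import *
print(finish_job())"
```

```text
the job is handed in; nothing more can be done
None
```

I threw all three levers fully home, in the order left, middle, right, and handed the job in at about 36 s; none turned out to be blocked, the highest force I read while pressing was about 9 N, and the other things in the drawer look undisturbed in the final picture.

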